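# Kitchen crockery cupboard: open the active leaf, then draw the flush bolt

### The job

Both leaves of the small wooden cupboard on the worktop are to be freed so that a wide tray can go in. First swing the active leaf (the right-hand one seen from the robot, which carries the lip that covers the bolt) open to about a right angle; only then pull the flush bolt's knob on the other leaf fully up, and leave it up with the active leaf still wide open. The other leaf need not be opened.

Things in the scene. Friction and masses are not known exactly. Their poses are not given: they have to be found in the camera images.
- active_leaf (a joint): Hinge angle (rad) of the right-hand (robot's view) leaf of a wooden cupboard 400 mm wide, 240 high. 0 shut (starts up to 0.06 ajar), grows swinging towards the robot, anticlockwise from above, to 1.8. Leaf 200 x 20 mm, hinged at its right edge, moves at about 1 N, stays where left. A wooden lip on its top, 44 mm high, reaches 68 mm over the other leaf and hoods the bolt knob.
- active_handle (a point): On the active leaf's pull, an upright steel bar 12 mm thick, axis 45 mm off the leaf's face. Point: on the axis, 220 mm up; bar's free top 18 mm higher, its upper stay 32 mm lower. Turns with the leaf: x square through the leaf to its back, y along it away from the hinge, z up. Hinge line at x +65, y -155 mm in this frame. The fixed other leaf's like bar is 90 mm further along y.
- flush_bolt (a joint): Height (m) by which the flush bolt of the left-hand (passive) leaf is drawn: 0 shot down (the start), 0.030 fully drawn, its stop. It slides straight up against about 3 N of friction and stays where it is left.
- bolt_knob (a point): Centre of the top of the bolt's knob: upright steel cylinder, 24 mm across, 28 tall, on the passive leaf's top edge, 32 mm from the meeting line; 274 mm up when shot, its underside 6 mm above the leaf's top and cupboard's flat top (240 mm). Once the active leaf is wide open, nothing else stands within 90 mm of it above that top. Axes: x to the cupboard's back, y left along its front, z up.

How it is judged:
On the way, in this order (a step that is already met when the one before it is completed fails the run):
1. the active leaf is wide open with the bolt still shot (value of joint active_leaf above 1.2 rad and value of joint flush_bolt below 0.005 m), for 0.2 s.
2. the flush bolt is drawn up with the active leaf wide open (value of joint active_leaf above 1.2 rad and value of joint flush_bolt above 0.02 m), for 0.2 s.
At the end, for the whole second after the job is handed in: the active leaf stands open by more than 1.2 rad (69 degrees) and at rest, and the flush bolt is drawn up by more than 20 mm of its 30 mm (all of step 2 and velocity of joint active_leaf between -0.05 and 0.05 rad/s); the robot touches nothing.
It fails at once if the bolt is drawn before the active leaf has been opened out of its way (value of joint active_leaf below 1 rad and value of joint flush_bolt above 0.008 m).
It also fails if it takes over 51 s, if anything falls off the work surface, if the arm or the gripper's body presses on something with over 40 N, if the wrist force passes 120 N, or if a joint passes its speed limit or range.

### The arm

A 6-joint arm with a two-finger parallel gripper is mounted at the origin on the work surface. World frame = base frame: x ahead of the robot, y to its left, z up, the work surface at z = 0. Lengths are in m, angles in rad, forces in N, time in s.
With the tool pointing down it reaches from about 0.375 to 0.9 m from the base axis. Payload 3.1 kg.
Tool frame: the origin (TCP) lies between the finger pads; the fingertips stand 8 mm ahead of it and the grasp point (between the pads) lies 11 mm behind it; z points along the fingers, y is the line along which they close (so a half turn about z gives the same grasp; the last joint's range is limited). The gripper opens to 85 mm and grips with 20 to 120 N. Pads are 22 mm wide; open, the fingers measure 114 mm over their backs; the gripper's body (76 mm by 85 mm) begins 54 mm behind the grasp point. The pads swing forward as they close: fully open they stand 13 mm farther back than shut.
Start: joints at [-1.304, 0.527, 1.433, -0, 1.181, -0.178], TCP at [0.269, -0.564, 0.239] pointing down, gripper open.
Joint ranges: [-3.08, 3.08], [-0.75, 2.2], [0.22, 2.44], [-1.43, 4.57], [0, 2.65], [-2.85, 2.85]. Speed limits (rad/s): [2.79, 2.79, 3.14, 3.14, 3.14, 3.14].

### API

Orientations are given as a unit quaternion [x, y, z, w].
In Python, from station import readout, cams, sign_off gives the robot as it stands.
- The arm moves only by the tool send_rows, never from a script. Its argument "commands" is text: rows parted by semicolons, each of 5 numbers parted by spaces: the finger opening in mm, from 0 to 85.4, then the shift along the tool's x, y, z each as a share of 0.02 m, from -1 to 1, then the turn about the tool's z as a share of 4 degrees, from -1 to 1. In form: grip dx dy dz spin; .... A call has 1 to 20 rows; each row shifts and turns the commanded pose from where the row before left it, along the tool's axes as they then stand; what a row does not reach is not made up. A row lasts 1/12 s, in which the tool goes at most 41.7 mm and 7.16 degrees, less where a joint would pass 70% of its speed; a pose out of reach is approached as far as the arm can. A call with a number of a shift or a turn outside -1 to 1 is refused whole. A call with a gripper value outside its range is refused whole. The fingers move at their own pace and stop on an object; "grip_force" is the grip in N (left out, the last holds). Time passes only in rows, so rows that do not move let the fingers close. It gives the time, the measured TCP pose, the force, the opening and the grip force at its end, in the units of the state.
- readout.sense(): the state, without advancing time (a new reading comes with each control period).
- cams.snapshot(name): name is "side" or "top"; returns a dict with "pixels" (400x640x3 uint8, red, green, blue), "intrinsics" (3x3 intrinsics, pixels), "dist" ([k1, k2, p1, p2, k3] as OpenCV has them; the pictures are not rectified), "eye" and "rotation" of the camera in the world. Camera axes: x right, y down, z forward; pixel columns grow to the right and rows downward; lengths in m; the calibration is good to about 2 mm. A picture is of the moment at which its call begins. There is no depth.
- sign_off(): hands the job in; it is judged then, once.
The state is a dict: "t": time; "q": joint angles; "qd": joint speeds; "tau": joint torques, N m; "tcp_pos": TCP position; "tool_rot": TCP orientation; "force": force on the tool from outside, world axes, zero at the start; "ft_torque": the same for the moment, N m; "finger_gap": opening from 0.0 (shut) to 1.0 (fully open); "gripper_force": force on a finger pad.
Only numpy, scipy, OpenCV 4.12 (cv2) and the standard library are available. Lean on these libraries where they do the work, as an engineer would, in place of code of your own. Each camera call takes 0.05 s, during which the arm holds its last target. There are 200 camera calls.

## Working session

There is one attempt and no reset: what is moved stays moved. The work goes in short steps, Python scripts to look and compute and a tool call to move; the robot and the scene stay as the last step left them, time stands still between calls to the robot, and variables do not carry over. Pictures are saved under pics/ and viewed, at most 10 in all, crops included, and the job is handed in when it is done.

Besides the shell and the picture viewer there is one more tool, called after ">>>" by a JSON object that holds its "api" and its "payload", one argument or row to a line. send_rows: Moves the arm, as the interface text tells. Its arguments: {"type":"object","properties":{"commands":{"type":"string"},"grip_force":{"type":"number"}},"required":["commands"]}

```bash
mkdir -p pics; ls; python3 - <<'E'
from station import readout,cams
import cv2
print(readout.sense())
for n in("side","top"):
    s=cams.snapshot(n); cv2.imwrite(f"pics/{n}0.png",s["pixels"][:,:,::-1])
    print(n,s["intrinsics"],s["dist"],s["eye"],s["rotation"])
E
```

```text
pics
{'t': 0.0, 'q': array([-1.30447340e+00,  5.28487942e-01,  1.43397348e+00, -1.13453822e-05,
        1.18139485e+00, -1.78511751e-01]), 'qd': array([ 1.42586459e-03, -3.85018862e-04, -1.20406261e-03, -8.69239279e-04,
       -2.19572006e-05,  4.70970131e-04]), 'tau': array([ 2.41989119e-04, -4.42345798e+01, -1.78024578e+01, -2.22536214e-04,
        8.39845306e-03,  5.08567140e-06]), 'tcp_pos': array([ 0.268763  , -0.56344547,  0.2382976 ]), 'tool_rot': array([ 9.75365962e-01,  2.20590025e-01, -5.49172897e-05, -1.13048792e-03]), 'force': array([ 0.23791763, -0.15603303, -0.45043604]), 'ft_torque': array([ 0.00876572, -0.02732687, -0.01099657]), 'gripper_force': 0.0, 'finger_gap': 0.995540293465016}
side [[508.68705974   0.         322.55457612]
 [  0.         508.68705974 192.22456282]
 [  0.           0.           1.        ]] [0.04773971 0.         0.         0.         0.        ] [0.43124596 0.46689722 0.72971774] [-0.14603174  0.91456108 -0.37285054  0.05687912]
top [[402.86277242   0.         320.86540295]
 [  0.         402.86277242 194.10401345]
 [  0.           0.           1.        ]] [-0.10568781  0.          0.          0.          0.        ] [ 0.53777094 -0.04655335  0.83299079] [-0.7029016   0.70965646 -0.04203607  0.02345247]
```

View pics/side0.png

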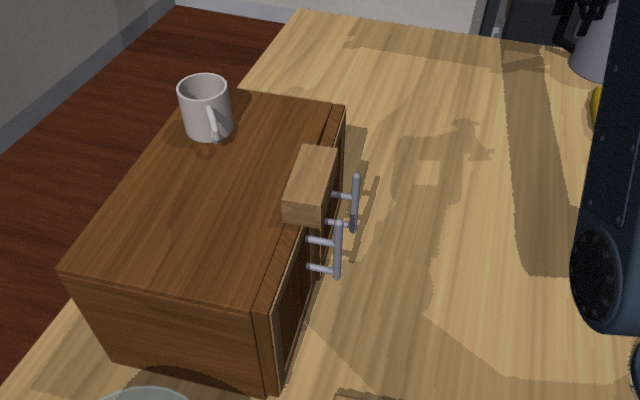

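View pics/top0.png

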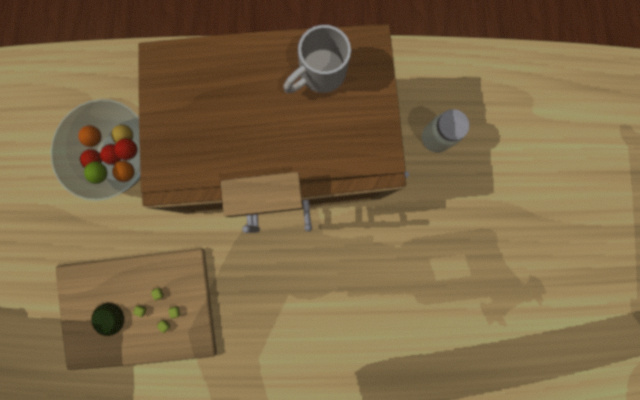

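The side view shows the cupboard, with the lip at about (310,185) and the bar tops at (338,223) for the passive leaf and (356,177) for the active one. In the top view the lip spans (222–300, 175–215), and the bars are near (250,229) and (307,229). I'll enlarge these and measure.

```bash
cat > h.py <<'E'
import cv2,numpy as np
from scipy.spatial.transform import Rotation as R
from station import readout,cams
def ray(s,p):
    u=cv2.undistortPoints(np.array([[p]],float),s["intrinsics"],s["dist"])[0,0]
    return s["eye"],R.from_quat(s["rotation"]).apply([u[0],u[1],1])
def onz(s,p,z):
    o,d=ray(s,p); return o+d*(z-o[2])/d[2]
def proj(s,P):
    r=R.from_quat(s["rotation"]).inv(); rv=r.as_rotvec()
    return cv2.projectPoints(np.array(P,float).reshape(-1,1,3),rv,-r.apply(s["eye"]),s["intrinsics"],s["dist"])[0].reshape(-1,2)
E
python3 - <<'E'
from h import *
t=cams.snapshot("top");s=cams.snapshot("side")
for p in [(250,229),(307,229)]: print(onz(t,p,.238))
for p in [(338,223),(356,177)]: print(onz(s,p,.238))
print("corners",[onz(t,p,.24).round(4) for p in [(139,43),(389,26),(405,187),(143,206)]])
print("lip",[onz(t,p,.284).round(4) for p in [(222,180),(299,173),(302,209),(224,217)]])
a=cv2.resize(t["pixels"][160:250,130:420,::-1],None,fx=2.7,fy=2.7,interpolation=2)
b=cv2.resize(s["pixels"][130:290,240:400,::-1],None,fx=2,fy=2,interpolation=2)
c=np.zeros((a.shape[0]+b.shape[0],783,3),np.uint8);c[:a.shape[0]]=a;c[a.shape[0]:,:320]=b
print(c.shape,a.shape)
cv2.imwrite("pics/c1.png",c)
E
```

```text
[0.54230532 0.04233709 0.238     ]
[ 0.5415789  -0.04153862  0.238     ]
[0.5418939  0.05560861 0.238     ]
[ 0.54255077 -0.03316154  0.238     ]
corners [array([0.8346, 0.222 , 0.24  ]), array([ 0.8591, -0.1732,  0.24  ]), array([ 0.6024, -0.1885,  0.24  ]), array([0.5772, 0.2028, 0.24  ])]
lip [array([0.6093, 0.0744, 0.284 ]), array([ 0.6181, -0.0315,  0.284 ]), array([ 0.5685, -0.0353,  0.284 ]), array([0.5585, 0.0711, 0.284 ])]
(563, 783, 3) (243, 783, 3)
```

View pics/c1.png

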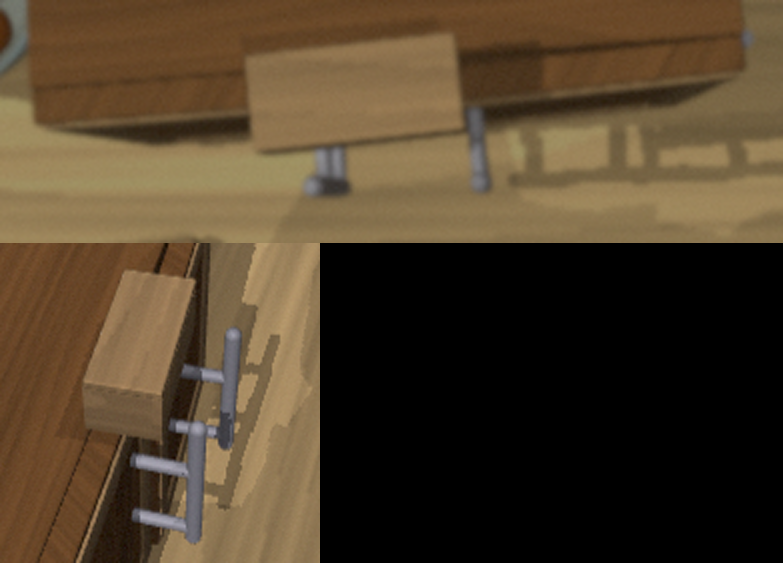

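```bash
python3 - <<'E'
from h import *
t=cams.snapshot("top");s=cams.snapshot("side")
def tri(a,b):
    A=[];y=[]
    for S,p in((t,a),(s,b)):
        o,d=ray(S,p);d=d/np.linalg.norm(d);M=np.eye(3)-np.outer(d,d);A.append(M);y.append(M@o)
    return np.linalg.lstsq(np.vstack(A),np.hstack(y),rcond=None)[0]
for n,a,b in (("pas",(246.3,228.5),(339,223.5)),("act",(308.5,228.5),(356,175.5))):
    print(n,tri(a,b),onz(t,a,.238),onz(s,b,.238))
c=np.array([onz(t,p,.24)[:2] for p in [(139,43),(389,26),(405,187),(143,206)]])
for i in range(4):
    d=c[(i+1)%4]-c[i];print(np.linalg.norm(d),np.arctan2(d[1],d[0]))
print("lip ang",[np.arctan2(*(onz(t,q,.284)-onz(t,p,.284))[:2]) for p,q in [((222,180),(299,173)),((224,217),(302,209))]])
print("hingepin",onz(t,(406,174.5),.24))
st=readout.sense();print(R.from_quat(st["tool_rot"]).as_matrix().round(3),st["tcp_pos"],st["t"])
E
```

```text
pas [0.54273564 0.04904204 0.22956736] [0.54307917 0.04779743 0.238     ] [0.54044044 0.0560137  0.238     ]
act [ 0.5436389  -0.0434417   0.23105501] [ 0.54229132 -0.04375213  0.238     ] [ 0.54335279 -0.03607151  0.238     ]
0.39593070185566454 -1.5089240224271623
0.25712009014599013 -3.082030097118819
0.3921246705008667 1.6351192081154722
0.25810033859903797 0.07432253882963688
lip ang [np.float64(3.058776323092735), np.float64(3.0474841107914874)]
hingepin [ 0.62129609 -0.19062974  0.24      ]
[[ 0.903  0.43  -0.   ]
 [ 0.43  -0.903  0.001]
 [ 0.    -0.001 -1.   ]] [ 0.2688778  -0.56393968  0.23897159] 0.3
```

The active bar is at about (0.543, -0.043), which puts the hinge at (0.6215, -0.191). The visible hinge pin agrees. The cupboard yaw is about 0.062 and the leaf about 0.025 ajar. Next I raise the tool and spin it.

>>> {"api": "send_rows", "payload": {
  "commands": "30 0 0 -0.9 1;30 0 0 -0.9 1;30 0 0 -0.9 1;30 0 0 -0.9 1;30 0 0 -0.9 1;30 0 0 0 0;30 0 0 0 0",
  "grip_force": 40
}}

```text
t: 0.88
tcp_pos: [0.2691, -0.5645, 0.33]
tool_rot: [0.999, 0.049, 0.0, 0.001]
force: [0.9, -0.2, -0.5]
finger_gap: 0.356
gripper_force: 0.0
```

```bash
cat >> h.py <<'E'
def delta(x,y,z):
    "shift to a target in tool axes, units of 20 mm"
    st=readout.sense();m=R.from_quat(st["tool_rot"])
    print("t",st["t"],"tcp",st["tcp_pos"].round(4),"tool y deg",np.degrees(np.arctan2(*m.as_matrix()[[1,0],1])).round(2),
     "F",st["force"].round(1),"gap",st["finger_gap"],"q",st["q"].round(2)); print("units",(m.inv().apply(np.array([x,y,z])-st["tcp_pos"])/.02).round(2))
E
python3 -c "
from h import *
delta(.539,-.043,.32)"
```

```text
t 0.8833 tcp [ 0.2691 -0.5645  0.33  ] tool y deg -84.41 F [ 0.9 -0.2 -0.5] gap 0.3559392816863593 q [-1.3   0.44  1.32 -0.    1.38  0.17]
units [ 15.97 -24.64   0.45]
```

>>> {"api": "send_rows", "payload": {
  "commands": "30 .6 -.95 0 0;30 .6 -.95 0 0;30 .6 -.95 0 0;30 .6 -.95 0 0;30 .6 -.95 0 0;30 .6 -.95 0 0;30 .6 -.95 0 0;30 .6 -.95 0 0;30 .6 -.95 0 0;30 .6 -.95 0 0;30 .6 -.95 0 0;30 .6 -.95 0 0;30 .6 -.95 0 0;30 .6 -.95 0 0;30 .6 -.95 0 0;30 .6 -.95 0 0;30 .6 -.95 0 0;30 .6 -.95 0 0;30 .6 -.95 0 0;30 .6 -.95 0 0"
}}

```text
t: 2.55
tcp_pos: [0.471, -0.1614, 0.3275]
tool_rot: [0.999, 0.049, -0.001, -0.001]
force: [1.1, -0.8, 0.3]
finger_gap: 0.349
gripper_force: 0.0
```

>>> {"api": "send_rows", "payload": {
  "commands": "30 .65 -.95 0 0;30 .65 -.95 0 0;30 .65 -.95 0 0;30 .65 -.95 0 0;30 .65 -.95 0 0;30 .65 -.95 0 0;30 0 0 0 0;30 0 0 0 0"
}}

```text
t: 3.22
tcp_pos: [0.5376, -0.041, 0.3275]
tool_rot: [0.999, 0.05, -0.002, -0.0]
force: [-0.2, 0.2, 0.1]
finger_gap: 0.351
gripper_force: 0.0
```

```bash
python3 - <<'E'
from h import *
delta(.539,-.043,.226)
s=cams.snapshot("side");t=cams.snapshot("top")
cv2.imwrite("pics/b.png",np.hstack([cv2.resize(s["pixels"][100:300,200:460,::-1],None,fx=1.5,fy=1.5),cv2.resize(t["pixels"][100:300,190:450,::-1],None,fx=1.5,fy=1.5)]))
E
```

```text
t 3.2167 tcp [ 0.5376 -0.041   0.3275] tool y deg -84.31 F [-0.2  0.2  0.1] gap 0.35077682499291934 q [-0.28  0.32  1.53 -0.    1.3   1.19]
units [0.08 0.11 5.08]
```

View pics/b.png

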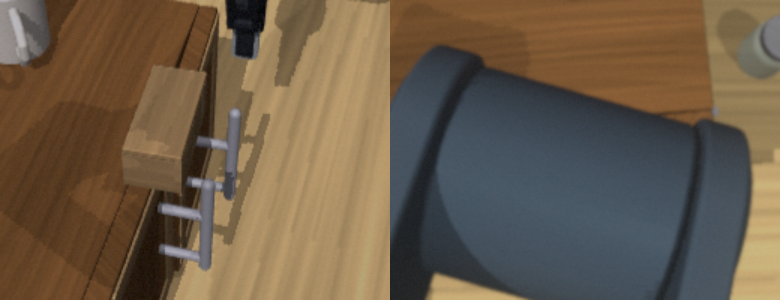

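The fingertips show right over the active bar, at crop (245,55) in the side view. I lower and close.

>>> {"api": "send_rows", "payload": {
  "commands": "30 0.05 0.1 0.8 0;30 0 0 0.8 0;30 0 0 0.8 0;30 0 0 0.8 0;30 0 0 0.6 0;30 0 0 0.6 0;30 0 0 0.5 0;30 0 0 0 0;0 0 0 0 0;0 0 0 0 0;0 0 0 0 0;0 0 0 0 0;0 0 0 0 0"
}}

```text
t: 4.4
tcp_pos: [0.5386, -0.0431, 0.2314]
tool_rot: [0.999, 0.048, -0.001, -0.001]
force: [-2.4, 2.6, 0.8]
finger_gap: 0.111
gripper_force: 39.1
```

```bash
python3 - <<'E'
from h import *
delta(.539,-.043,.226)
s=cams.snapshot("side")
cv2.imwrite("pics/s2.png",cv2.resize(s["pixels"][100:300,200:460,::-1],None,fx=2,fy=2))
E
```

```text
t 4.4 tcp [ 0.5386 -0.0431  0.2314] tool y deg -84.5 F [-2.4  2.6  0.8] gap 0.11087083780058257 q [-0.29  0.42  1.65  0.    1.07  1.19]
units [ 0.02 -0.    0.27]
```

View pics/s2.png

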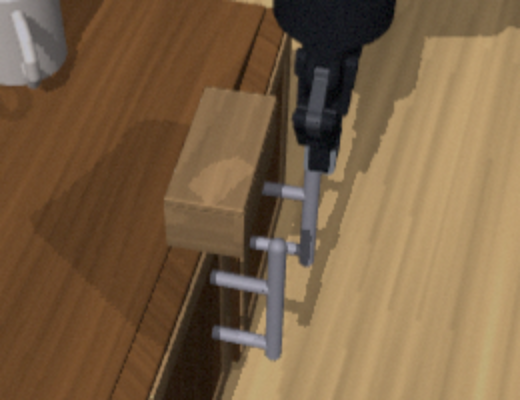

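Gripped at 39 N. Next I swing the leaf along its arc; the step is constant in tool axes because the tool spins with it.

>>> {"api": "send_rows", "payload": {
  "commands": "0 -.268 .125 0 -.5;0 -.268 .125 0 -.5;0 -.268 .125 0 -.5;0 -.268 .125 0 -.5;0 -.268 .125 0 -.5;0 -.268 .125 0 -.5;0 -.268 .125 0 -.5;0 -.268 .125 0 -.5;0 -.268 .125 0 -.5;0 -.268 .125 0 -.5"
}}

```text
t: 5.28
tcp_pos: [0.4937, -0.0813, 0.2314]
tool_rot: [0.975, 0.222, 0.0, -0.0]
force: [-0.7, 2.3, -1.0]
finger_gap: 0.113
gripper_force: 39.1
```

```bash
cat >> h.py <<'E'
def leaf():
    st=readout.sense();m=R.from_quat(st["tool_rot"]).as_matrix()
    v=st["tcp_pos"][:2]-np.array([.6215,-.191]);print("radius",np.hypot(*v),"theta by tcp",np.arctan2(v[1],v[0])-np.arctan2(.155,-.069)-.062,
     "by spin",np.arctan2(m[1,1],m[0,1])+np.pi/2-.062)
E
python3 -c "
from h import *
delta(0,0,0);leaf();print(np.hypot(.069,.155))"
```

```text
t 5.2833 tcp [ 0.4937 -0.0813  0.2314] tool y deg -64.39 F [-0.7  2.3 -1. ] gap 0.11331180132247559 q [-0.39  0.37  1.75  0.    1.02  0.74]
units [-20.51 -14.33  11.57]
radius 0.16838703555212375 theta by tcp 0.3805546329281149 by spin 0.3849010489451628
0.16966437457521835
```

Tracking is fine with forces under 3 N, so I continue another 64°.

>>> {"api": "send_rows", "payload": {
  "commands": "0 -.4 .19 0 -.75;0 -.4 .19 0 -.75;0 -.4 .19 0 -.75;0 -.4 .19 0 -.75;0 -.4 .19 0 -.75;0 -.4 .19 0 -.75;0 -.4 .19 0 -.75;0 -.4 .19 0 -.75;0 -.4 .19 0 -.75;0 -.4 .19 0 -.75;0 -.4 .19 0 -.75;0 -.4 .19 0 -.75"
}}

```text
t: 6.28
tcp_pos: [0.4549, -0.1793, 0.2315]
tool_rot: [0.859, 0.512, 0.001, 0.002]
force: [2.5, 0.4, -5.3]
finger_gap: 0.108
gripper_force: 38.9
```

>>> {"api": "send_rows", "payload": {
  "commands": "0 -.4 .19 0 -.75;0 -.4 .19 0 -.75;0 -.4 .19 0 -.75;0 -.4 .19 0 -.75;0 -.4 .19 0 -.75;0 -.4 .19 0 -.75;0 -.4 .19 0 -.75;0 -.4 .19 0 -.75;0 -.2 .1 0 -.37;0 0 0 0 0;0 0 0 0 0;0 0 0 0 0;0 0 0 0 0"
}}

```text
t: 7.37
tcp_pos: [0.4665, -0.2525, 0.2315]
tool_rot: [0.726, 0.688, 0.001, 0.002]
force: [6.3, 1.5, -6.7]
finger_gap: 0.11
gripper_force: 39.0
```

```bash
python3 -c "
from h import *
delta(0,0,0);leaf()"
```

```text
t 7.3667 tcp [ 0.4665 -0.2525  0.2315] tool y deg -3.11 F [ 6.3  1.5 -6.7] gap 0.10978600486969378 q [-0.71  0.41  1.68  0.    1.05 -0.65]
units [ 11.37 -24.03  11.44]
radius 0.16679906262529842 theta by tcp -4.815402288549981 by spin 1.4544362355471903
```

The leaf is at about 1.46 rad. I release, rise, and look.

>>> {"api": "send_rows", "payload": {
  "commands": "30 0 0 0 0;30 0 0 0 0;30 0 0 0 0;30 0 0 0 0;30 0 0 0 0;30 0 0 -.5 0;30 0 0 -.8 0;30 0 0 -.8 0;30 0 0 -.8 0;30 0 0 -.8 0;30 0 0 -.8 0;30 0 0 -.8 0;30 0 0 0 0"
}}

```text
t: 8.45
tcp_pos: [0.4661, -0.2531, 0.3415]
tool_rot: [0.726, 0.688, 0.0, 0.004]
force: [0.4, -0.3, 0.2]
finger_gap: 0.352
gripper_force: 0.0
```

```bash
python3 - <<'E'
from h import *
s=cams.snapshot("side");t=cams.snapshot("top")
cv2.imwrite("pics/b3.png",np.hstack([cv2.resize(s["pixels"][80:330,170:430,::-1],None,fx=1.5,fy=1.5),cv2.resize(t["pixels"][100:350,190:450,::-1],None,fx=1.5,fy=1.5)]))
yaw=.062;H=np.array([.6215,-.191]);c,q=np.cos(yaw),np.sin(yaw);
# meeting line 200 along y from hinge, knob 32 further; x: leaf mid-thickness (hinge on back face)
k=H+np.array([[c,-q],[q,c]])@[-.010,.232]
print("knob guess",k,"px side,top",proj(s,[*k,.274]),proj(t,[*k,.274]))
delta(*k,.34)
E
```

```text
knob guess [0.59714443 0.03993464] px side,top [[300.63810187 185.16798563]] [[248.03264365 189.35767197]]
t 8.55 tcp [ 0.4646 -0.2519  0.3381] tool y deg -3.04 F [-1.3 -1.  -0. ] gap 0.3553117796760166 q [-0.71  0.29  1.54 -0.    1.31 -0.66]
units [14.92  5.84 -0.11]
```

View pics/b3.png

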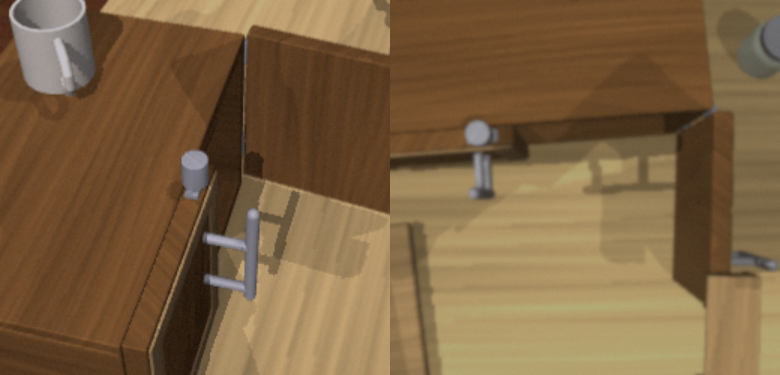

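The leaf is open and the knob top sits at side (300,185) and top (248,187), which matches the prediction within 2 px. The knob is at about (0.5985, 0.040).

>>> {"api": "send_rows", "payload": {
  "commands": "52 .93 .37 0 0;52 .93 .37 0 0;52 .93 .37 0 0;52 .93 .37 0 0;52 .93 .37 0 0;52 .93 .37 0 0;52 .93 .37 0 0;52 .93 .37 0 0;52 .93 .37 0 0;52 .93 .37 0 0;52 .93 .37 0 0;52 .93 .37 0 0;52 .93 .37 0 0;52 .93 .37 0 0;52 .93 .37 0 0;52 .93 .37 0 0;52 0 0 0 0;52 0 0 0 0;52 0 0 0 0"
}}

```text
t: 10.13
tcp_pos: [0.5978, 0.0387, 0.3362]
tool_rot: [0.726, 0.688, -0.001, -0.001]
force: [0.2, -0.6, -1.0]
finger_gap: 0.607
gripper_force: 0.0
```

```bash
python3 -c "
from h import *
delta(.5985,.040,.263)"
```

```text
t 10.1333 tcp [0.5978 0.0387 0.3362] tool y deg -3.03 F [ 0.2 -0.6 -1. ] gap 0.6074123273536741 q [-0.12  0.4   1.37 -0.    1.37 -0.07]
units [0.07 0.04 3.66]
```

>>> {"api": "send_rows", "payload": {
  "commands": "52 .07 .04 .7 0;52 0 0 .7 0;52 0 0 .7 0;52 0 0 .5 0;52 0 0 .5 0;52 0 0 .5 0;52 0 0 0 0;10 0 0 0 0;10 0 0 0 0;10 0 0 0 0;10 0 0 0 0;10 0 0 0 0;10 0 0 0 0;10 0 0 0 0",
  "grip_force": 40
}}

```text
t: 11.3
tcp_pos: [0.599, 0.0405, 0.2662]
tool_rot: [0.725, 0.688, -0.0, 0.0]
force: [-4.2, -1.6, 6.1]
finger_gap: 0.264
gripper_force: 39.7
```

```bash
python3 - <<'E'
from h import *
s=cams.snapshot("side")
cv2.imwrite("pics/s4.png",cv2.resize(s["pixels"][100:300,200:460,::-1],None,fx=2,fy=2))
delta(.5985,.040,.263)
E
```

```text
t 11.35 tcp [0.599  0.0405 0.2662] tool y deg -3.02 F [-4.  -0.2  5.6] gap 0.25908561536372815 q [-0.12  0.47  1.47 -0.    1.21 -0.07]
units [-0.02 -0.03  0.16]
```

View pics/s4.png

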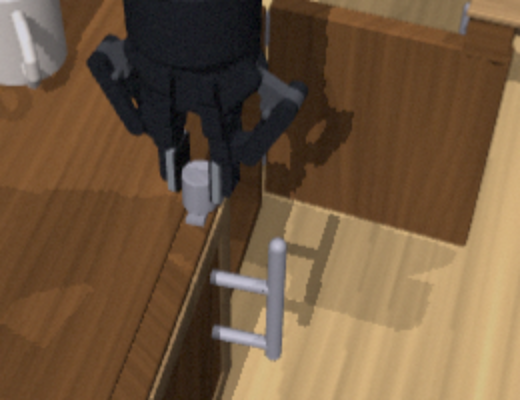

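The knob is held between the pads at crop (198,187). I lift about 28 mm.

>>> {"api": "send_rows", "payload": {
  "commands": "10 0 0 -.2 0;10 0 0 -.2 0;10 0 0 -.2 0;10 0 0 -.2 0;10 0 0 -.2 0;10 0 0 -.2 0;10 0 0 -.2 0;10 0 0 -.05 0;10 0 0 0 0;10 0 0 0 0;10 0 0 0 0"
}}

```text
t: 12.27
tcp_pos: [0.599, 0.0405, 0.295]
tool_rot: [0.726, 0.688, -0.0, -0.0]
force: [-5.4, -0.4, 1.2]
finger_gap: 0.261
gripper_force: 39.8
```

```bash
python3 -c "
from h import *
delta(.5985,.040,.263)"
```

```text
t 12.2667 tcp [0.599  0.0405 0.295 ] tool y deg -3.03 F [-5.4 -0.4  1.2] gap 0.2613158056698625 q [-0.12  0.44  1.43 -0.    1.28 -0.07]
units [-0.03 -0.03  1.6 ]
```

>>> {"api": "send_rows", "payload": {
  "commands": "52 0 0 0 0;52 0 0 0 0;52 0 0 0 0;52 0 0 0 0;52 0 0 0 0;52 0 0 -.5 0;52 0 0 -1 0;52 0 0 -1 0;52 0 0 -1 0;52 0 0 -1 0;52 0 0 0 0;52 0 0 0 0;52 0 0 0 0"
}}

```text
t: 13.35
tcp_pos: [0.599, 0.0406, 0.3838]
tool_rot: [0.726, 0.688, -0.0, -0.0]
force: [-0.0, 0.3, -0.5]
finger_gap: 0.611
gripper_force: 0.0
```

```bash
python3 - <<'E'
from h import *
s=cams.snapshot("side")
print(proj(s,[[.5985,.04,.274],[.5985,.04,.304]]))
cv2.imwrite("pics/s5.png",cv2.resize(s["pixels"][100:300,200:460,::-1],None,fx=2,fy=2))
delta(.5985,.040,.263)
E
```

```text
[[299.61474512 184.96560965]
 [298.94218396 167.63360083]]
t 13.4 tcp [0.5987 0.0406 0.3831] tool y deg -3.03 F [ 0.5  0.  -0.4] gap 0.6108840229790469 q [-0.12  0.37  1.3   0.    1.48 -0.07]
units [-0.03  0.    6.  ]
```

View pics/s5.png

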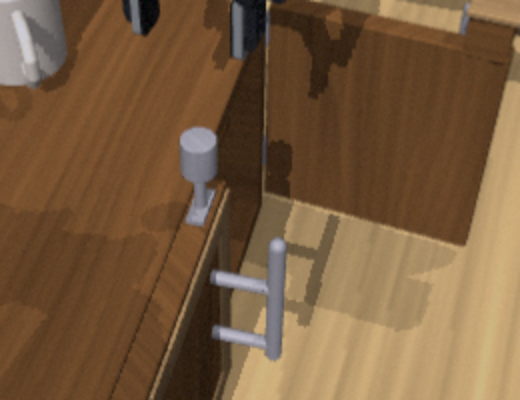

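The knob stands up, with its top at about (299,168) where full draw predicts 167.6. The leaf is open and the gripper is clear.

```bash
python3 -c "
from station import sign_off
print(sign_off())"
```

```text
the job is handed in; nothing more can be done
None
```

I swung the active leaf open to about 1.46 rad, then drew the flush bolt up about 29 mm and left it up. The gripper was clear of everything when I handed the job in at about 13.4 s; `sign_off()` returned no verdict.

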